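Clamp a test plate in the 30 degree bevelling rest

TASK

Get the flat steel plate ready for bevelling: lay it lengthwise on the sloping bed of the bevelling rest, under the raised clamp foot, flat, centred across the bed and with its lower end against the stop bar. Then screw the clamp down clockwise with its black knob, regripping as often as needed, until the foot holds the plate tight, and let go. Leave the other things on the bench where they are.

Things in the scene. Friction and masses are not known exactly. Their poses are not given: they have to be found in the camera images.
- plate: the work: plain flat steel plate, grey with rust patches, 60 x 130 x 8 mm, about 0.5 kg, lying flat on the bench at the start. Origin: centre of its underside; x across its 60 mm width, y along its 130 mm length, z through its thickness. (The shorter, 14 mm thick coupon with a weld bead is not it.)
- plate_mid (a point): centre of the plate's volume, 4 mm above its underside; axes as the plate's.
- rest: the bevelling rest, bolted to the bench. Origin: on the bench, 5 mm nearer the robot than the middle of its base plate (165 x 120 x 10 mm, with four screw heads up to 18 mm above the bench at the corners); x along the base, away from the robot, y left, z up. Two webs at y = -21 to +21 mm carry the bed, whose origin is at x = -60, y = 0, z = 62 mm.
- bed: the rest's bare steel bed, 48 mm wide, 10 mm thick, rising at 30 degrees away from the robot. Origin: on its upper surface, midway across, at the stop bar's upper face. x up the slope, y left across the bed, z square out of it (leans 30 degrees towards the robot). Surface from x = 0 to 122 mm. The stop bar (x = -9 to 0) stands 3.5 mm proud. A plate 60 mm wide overhangs 6 mm on each side.
- seat (a point): where the plate's middle belongs (bed x = 65, y = 0, z = 4 mm), the plate's length along the bed's x, either end up; its upper end then sticks out 8 mm beyond the bed. Axes as the bed's.
- boss_top (a point): top of the clamp arm's boss on the screw's axis: bed x = 108, y = 0, z = 57 mm (boss radius 18 mm, z = 37 to 57). The arm runs from it to the left, x = 93 to 123, z = 40 to 56 mm. Axes as the bed's.
- upright_top (a point): top of the upright that carries the clamp arm, on the left of the bed: it fills bed x = 93 to 123, y = 43 to 57, z = -12 to 56 mm, joined to the bed by a block at z = -12 to 0. The bed's right side and everything below x = 90 mm are open, so the plate can be slid in up the slope. Axes as the bed's.
- foot: round clamp foot, 27 mm across, 14 mm high, rubber sole in a steel cup, on the screw's axis at bed x = 108, y = 0. Origin: centre of its sole; z out of the bed. At the start the sole is 19 to 21 mm above the bed, so 11 to 13 mm above a seated 8 mm plate. It does not turn; it yields about 1 mm per 20 N when it presses on the plate.
- knob (a joint): turning angle of the knob (rad), growing as it is turned clockwise looking down on it, which lowers the foot by 10 mm a turn (1.59 mm a rad). Starts at 0 to 1.3; the foot meets a seated plate at about 8.2 and presses harder by about 30 N a rad after that; the thread ends at 10.1. Friction about 0.15 N m (0.25 N m when tight); it stays where it is left.
- knob_grip (a point): point on the knob's axis, 16 mm above its underside. Knob: black, round, ribbed, 47 mm in diameter, 31 mm high, on a steel spindle above the boss. z is the screw's axis, out of the bed (30 degrees from vertical); x and y turn with it. 95 mm above the bed at joint value 0, sinking with the foot to about 80 mm when tight; its underside is then 7 mm above the boss.
- discs: bystander: stack of orange grinding discs, 127 mm across, 12 mm high; origin at the centre of its underside.
- welded_coupon: bystander: welded coupon, 50 x 110 x 14 mm, with a raised weld bead; origin at the centre of its underside, y along its length.
- soapstone: bystander: soapstone marker in a flat holder, 18 x 130 x 9 mm; origin at the centre of its underside, y along its length.
- file: bystander: flat file with wooden handle, 25 x 305 x 26 mm; origin at the centre of its underside, y along its length.
Mind the look-alikes: they are no part of the job. Of the things that look like the rest, the middle-sized one is meant.

How it is judged:
By the outcome, as a careful person would: the job done as asked, in the order asked, and still so for the second after the job is handed in, with the robot touching nothing.
It also fails if it takes over 72 s, if anything falls off the work surface, if the arm or the gripper's body presses on something with over 40 N, if the wrist force passes 120 N, or if a joint passes its speed limit or range.

ROBOT

A 6-joint arm with a two-finger parallel gripper is mounted at the origin on a cart in front of the work surface, level with it; the furniture and walls round the work are solid. World frame = base frame: x ahead of the robot, y to its left, z up, the work surface at z = 0. Lengths are in mm, angles in rad, forces in N, time in s.
With the tool pointing down it reaches from about 375 to 825 mm from the base axis. Payload 5.5 kg.
Tool frame: the origin (TCP) lies at the very end of the fingers, on their centre line; the grasp point (between the pads) lies 19 mm behind it (grasp_offset is the distance from the TCP to the grasp point, in mm); z points along the fingers, y is the line along which they close (so a half turn about z gives the same grasp; the last joint's range is limited). The gripper opens to 85 mm and grips with 20 to 120 N. Pads are 22 mm wide; open, the fingers measure 114 mm over their backs; the gripper's body (76 mm by 85 mm) begins 54 mm behind the grasp point. The pads swing forward as they close: fully open they stand 13 mm farther back than shut.
Start: joints at [-1.121, 0.314, -0.047, 1.21, 0, 1.571], TCP at [260.867, -540.318, 231.299] pointing down, gripper open.
Joint ranges: [-2.67, 2.67], [-0.69, 1.73], [-1.03, 1.25], [-2.08, 2.16], [-1.42, 1.45], [-3.14, 3.14]. Speed limits (rad/s): [2.39, 2.39, 3.01, 3.14, 3.14, 3.14].

INTERFACE

Orientations are given as a unit quaternion [w, x, y, z].
In Python, from plant import * gives the robot as it stands. Calls block until the motion is done:
- reach(position, orientation): joint-space move of the TCP to a pose.
- move_linear(position, speed=150, orientation=None, threshold=None): straight line of the TCP; orientation=None keeps the orientation; speed is the mean speed in mm/s. With threshold (N) it stops when the force on the tool has changed by that much, and returns True; else False.
- goto_joints(angles): joint-space move.
- command_gripper(opening): finger opening in mm; the grip force is fixed at half the most; returns when the fingers have stopped.
- sleep(seconds).
- inverse_kinematics(position, orientation): joint angles nearest the present ones, or None.
- snapshot(name): name is "scene" or "top"; returns the picture (384x512x3 uint8, blue, green, red); there is no depth.
- get_calibration(name): a dict with "fx", "fy", "cx", "cy" (pixels), "distortion" ([k1, k2, p1, p2, k3] as OpenCV has them; the pictures are not rectified), "extrinsics" (4x4, takes a point from camera to world coordinates). Camera axes: x right, y down, z forward; pixel columns grow to the right and rows downward; lengths in mm; the calibration is good to about 2 mm. A picture is of the moment at which its call begins. get_calibration takes no time and is no camera call.
A pose or a line that the arm cannot do raises PlanningError and nothing moves.
- finish_job(): hands the job in; it is judged then, once.
Trained networks look in the newest picture that a camera, given by its name, has taken for a name from the list of things; names that differ only in an ending like _2 or _b are one class to them, and where a whole thing is asked for, a point or a joint stands for the part that bears it (a point fixed in the world has none). Each returns a list of dicts, best first, with "conf" (0 to 1); they miss things now and then, are a little off and sometimes report something else, mostly with a low value. They report only what shows in the picture. A call takes as long as a camera call. They do not tell look-alikes from the thing itself.
- regions_of(camera, query): "region" (384x512 bool, what is visible of it) and "xy" ([column, row] in pixels, amid what is visible of it).
- tip_of(camera, query): "xy" ([column, row] in pixels: a listed point, or the origin of a listed thing).
Readings, each from a call of its own:
- current_time(): time.
- current_joint_positions(): joint angles.
- current_joint_vel(): joint speeds.
- current_tau(): joint torques, N m.
- current_ee_pos(): TCP position.
- current_tool_rot(): TCP orientation.
- current_ft_force(): force on the tool from outside, world axes, zero at the start.
- current_torque(): the same for the moment, N m.
- current_gripper_width(): finger opening in mm.
- current_grip_force(): force on a finger pad.
Only numpy, scipy, OpenCV 4.12 (cv2) and the standard library are available. Lean on these libraries where they do the work, as an engineer would, in place of code of your own. Each camera call takes 0.05 s, during which the arm holds its last target. There are 200 camera calls.

## Working session

There is one attempt and no reset: what is moved stays moved. The work goes in short steps, each a Python script; the robot and the scene stay as the last script left them, time stands still between calls to the robot, and variables do not carry over. Pictures are saved under pics/ and viewed, at most 10 in all, crops included, and the job is handed in when it is done.

```bash
ls; mkdir -p pics; python3 - <<'E'
from plant import *
import cv2,numpy as np
a=snapshot("scene");b=snapshot("top")
cv2.imwrite("pics/s0.png",a);cv2.imwrite("pics/t0.png",b)
for c in("scene","top"):
    k=get_calibration(c);print(c,k["fx"],k["cx"],k["cy"],k["distortion"],np.round(k["extrinsics"],3).tolist())
    for q in("plate","rest","knob","welded_coupon","foot","boss_top"):
        print(q,[(round(r["conf"],2),np.round(r["xy"]).tolist(),int(r["region"].sum())) for r in regions_of(c,q)][:4],[(round(r["conf"],2),np.round(r["xy"],1).tolist()) for r in tip_of(c,q)][:4])
print(current_time())
E
```

```text
pics
scene 421.27420044045556 256.6671057592615 193.8895468773088 [0.02534491 0.         0.         0.         0.        ] [[0.466, 0.532, -0.707, 1512.666], [0.885, -0.272, 0.379, -550.366], [0.009, -0.802, -0.597, 946.5], [0.0, 0.0, 0.0, 1.0]]
plate [(0.74, [222.0, 234.0], 483), (0.21, [323.0, 201.0], 695)] [(0.66, [221.6, 233.9])]
rest [(0.95, [322.0, 222.0], 1984), (0.64, [340.0, 168.0], 2341), (0.59, [267.0, 183.0], 771)] [(0.75, [333.9, 182.4]), (0.66, [318.1, 231.9])]Traceback (most recent call last):
  File "<stdin>", line 8, in <module>
ValueError: it knows: bed, boss_top, discs, file, foot, knob_grip, plate, plate_mid, rest, seat, soapstone, upright_top, welded_coupon
```

```bash
python3 - <<'E'
from plant import *
import cv2,numpy as np
a=snapshot("scene");b=snapshot("top")
for c in("scene","top"):
    k=get_calibration(c);print(c,k["fx"],k["cx"],k["cy"],k["distortion"],np.round(k["extrinsics"],3).tolist())
    for q in("plate","rest","knob_grip","bed","foot","boss_top","upright_top","welded_coupon"):
        print(q,[(round(r["conf"],2),np.round(r["xy"]).tolist(),int(r["region"].sum())) for r in regions_of(c,q)][:4],[(round(r["conf"],2),np.round(r["xy"],1).tolist()) for r in tip_of(c,q)][:4])
print(current_time())
E
```

```text
scene 421.27420044045556 256.6671057592615 193.8895468773088 [0.02534491 0.         0.         0.         0.        ] [[0.466, 0.532, -0.707, 1512.666], [0.885, -0.272, 0.379, -550.366], [0.009, -0.802, -0.597, 946.5], [0.0, 0.0, 0.0, 1.0]]
plate [(0.83, [220.0, 232.0], 545), (0.19, [323.0, 203.0], 750)] [(0.57, [222.1, 232.6])]
rest [(0.96, [341.0, 167.0], 2518), (0.73, [267.0, 183.0], 701), (0.47, [323.0, 181.0], 226)] [(0.97, [266.4, 190.0]), (0.89, [315.7, 233.8]), (0.86, [332.7, 186.3])]
knob_grip [(0.73, [320.0, 183.0], 219), (0.61, [340.0, 121.0], 293), (0.45, [321.0, 202.0], 741)] [(0.61, [321.6, 180.5]), (0.57, [267.6, 158.6]), (0.51, [339.7, 120.9])]
bed [(0.82, [342.0, 138.0], 936), (0.75, [327.0, 200.0], 783), (0.6, [269.0, 168.0], 223)] [(0.63, [262.4, 174.9]), (0.59, [315.0, 206.8])]
foot [(0.4, [344.0, 144.0], 34)] [(0.5, [325.2, 208.3]), (0.49, [343.7, 147.0])]
boss_top [(0.98, [344.0, 140.0], 1005), (0.85, [322.0, 202.0], 811), (0.48, [267.0, 165.0], 200)] [(0.74, [249.6, 264.6]), (0.63, [322.4, 197.7]), (0.61, [340.7, 133.1]), (0.55, [138.0, 289.7])]
upright_top [(0
[... 884 characters left out ...]
4.6, 250.3])]
bed [(0.94, [201.0, 150.0], 983), (0.94, [211.0, 243.0], 460), (0.56, [123.0, 223.0], 2291)] [(0.86, [215.3, 259.4]), (0.85, [131.5, 251.4]), (0.59, [203.5, 173.4])]
foot [(0.4, [287.0, 148.0], 1125)] [(0.45, [124.6, 209.3]), (0.25, [196.8, 145.2])]
boss_top [(0.87, [121.0, 220.0], 2304), (0.73, [202.0, 150.0], 898), (0.72, [211.0, 247.0], 473)] [(0.9, [201.8, 145.2]), (0.8, [118.7, 218.1]), (0.6, [215.8, 249.7])]
upright_top [(0.9, [121.0, 220.0], 2283), (0.65, [202.0, 152.0], 877), (0.61, [213.0, 246.0], 480)] [(0.86, [90.2, 210.1]), (0.82, [203.1, 244.6]), (0.68, [182.5, 145.9])]
welded_coupon [(0.97, [342.0, 149.0], 522)] [(0.9, [341.0, 149.7]), (0.66, [289.6, 145.9])]
2.05
```

View pics/s0.png

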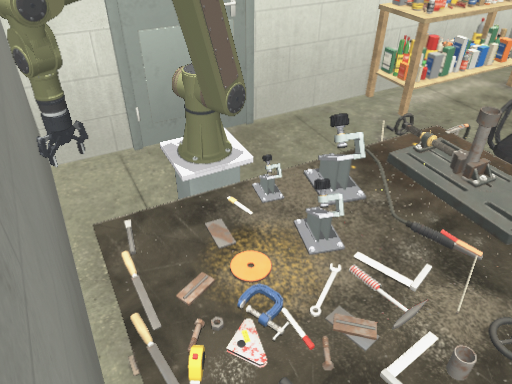

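View pics/t0.png

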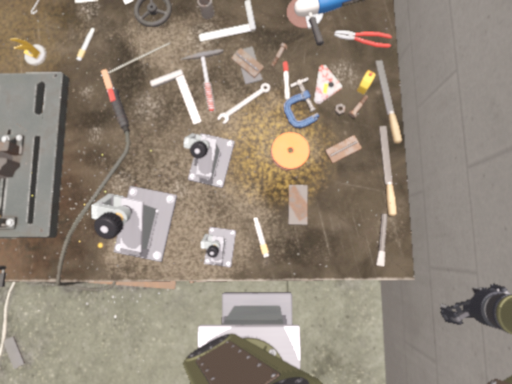

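The first pictures show three rests: small at top (218,247), middle at (208,160) and large at (138,222). In the scene view they are at (267,183), (320,230) and (340,168). The plate candidates are the plain grey/rust one at top (298,204), the coupon (343,149) and a stack (247,62). I choose the plate at (298,204) and the rest at (208,160), and will check both in one crop.

```bash
cat > h.py <<'E'
from plant import *
import cv2,numpy as np
from scipy.spatial.transform import Rotation as R
from scipy.optimize import least_squares
def cam(c):
    k=get_calibration(c);K=np.array([[k["fx"],0,k["cx"]],[0,k["fy"],k["cy"]],[0,0,1]]);return K,np.array(k["distortion"],float),np.array(k["extrinsics"])
def proj(c,P):
    K,d,E=cam(c);W=np.linalg.inv(E)
    return cv2.projectPoints(np.atleast_2d(P).astype(float),cv2.Rodrigues(W[:3,:3])[0],W[:3,3],K,d)[0].reshape(-1,2)
def unproj(c,uv,z):
    K,d,E=cam(c);n=cv2.undistortPoints(np.array(uv,float).reshape(-1,1,2),K,d).reshape(-1,2)
    v=np.c_[n,np.ones(len(n))]@E[:3,:3].T;o=E[:3,3];return o+v*((z-o[2])/v[:,2])[:,None]
E
python3 - <<'E'
from h import *
b=cv2.imread("pics/t0.png")
A=cv2.resize(b[125:195,175:245],None,fx=6,fy=6,interpolation=cv2.INTER_CUBIC)
B=cv2.resize(b[170:240,265:331],None,fx=6,fy=6,interpolation=cv2.INTER_CUBIC)
cv2.imwrite("pics/c1.png",np.hstack([A,B]) if A.shape[0]==B.shape[0] else A)
s=regions_of  # 
snapshot("top")
r=regions_of("top","plate")[0]
p=np.argwhere(r["region"])[:,::-1].astype(np.float32);w=unproj("top",p,8)[:,:2].astype(np.float32)
print("plate rect",cv2.minAreaRect(w))
print(unproj("top",[[211,161],[298.9,203.7]],0))
E
```

```text
plate rect ((534.58447265625, -160.07821655273438), (65.15412902832031, 129.1246795654297), 88.852294921875)
[[ 686.9612312   126.28901562    0.        ]
 [ 537.51244294 -167.2264079     0.        ]]
```

View pics/c1.png

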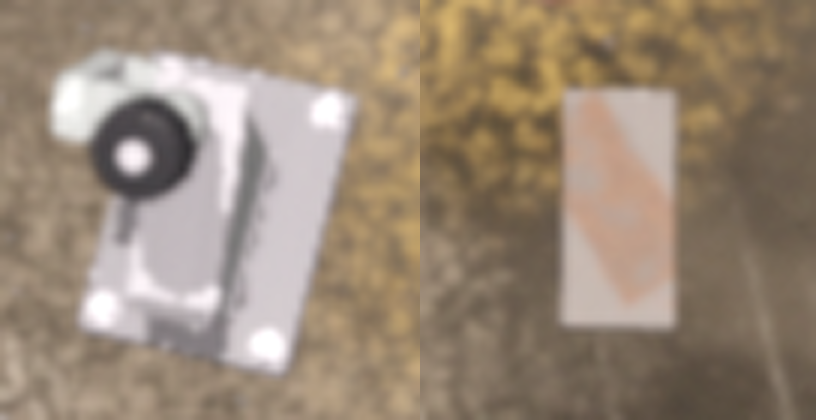

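The crop confirms both. The middle rest's base corners are at about (234,140), (223,187) and (188,180). The plain rusty plate spans columns 288–308 and rows 185–224. Next I fit the rest's pose.

```bash
cat >> h.py <<'E'
Rb=R.from_euler('y',-30,degrees=True)
def bedw(pose,P): # bed coords -> world
    return restw(pose,Rb.apply(np.atleast_2d(P))+[-60,0,62])
def restw(pose,P):
    return R.from_euler('z',pose[2]).apply(np.atleast_2d(P))+[pose[0],pose[1],0]
E
python3 - <<'E'
from h import *
c6=lambda u,v:[(u+.5)/6-.5+175,(v+.5)/6-.5+125]
top=[c6(355,95),c6(288,375),c6(80,330),[201.8,145.2],[182.5,145.9],[197.4,147.7],[203.5,173.4],[211.3,161.5]]
tw=np.array([2,2,2,1,1,1,1,1.])
sc=[[321.8,180.5],[317,233],[322.4,197.7],[338.5,193.2],[315,206.8]]
def pts(p):
    q=bedw(p,[[108,0,57],[108,50,56],[108,0,94],[0,0,0]]);c=restw(p,[[87.5,-60,10],[-77.5,-60,10],[-77.5,60,10]]);o=restw(p,[0,0,0])
    return np.r_[c,q,o],np.r_[q[2:3],o,q[0:1],q[1:2],q[3:4]]
def f(p,w=1):
    a,b=pts(p);return np.r_[((proj("top",a)-top)*tw[:,None]).ravel(),w*(proj("scene",b)-sc).ravel()]
for w in(0,1):
    s=least_squares(f,[690,126,-.25],args=(w,),loss='soft_l1');print(s.x);
    a,b=pts(s.x);print(np.round(proj("top",a)-top,1).tolist(),np.round(proj("scene",b)-sc,1).tolist())
c=lambda u,v:[(u-420+.5)/6-.5+265,(v+.5)/6-.5+170]
print(unproj("top",[c(560,89),c(676,89),c(676,326),c(560,326)],8).round(1))
print([ (r["conf"],r["xy"]) for r in tip_of("scene","plate")], proj("scene",[[535,-161,0],[535,-163,0]]))
E
```

```text
[ 6.84274085e+02  1.26536904e+02 -2.23752131e-01]
[[-0.1, -0.4], [-0.1, -0.1], [-0.3, -0.0], [0.4, 1.3], [3.3, -2.9], [1.1, 1.7], [-0.1, 1.6], [-0.4, 0.3]] [[0.4, 3.2], [0.7, 1.2], [1.0, -2.2], [-0.1, 0.2], [-2.2, 2.0]]
[ 6.83873639e+02  1.26524999e+02 -2.25591266e-01]
[[-0.1, -0.3], [-0.1, -0.0], [-0.3, 0.0], [0.4, 1.4], [3.4, -2.8], [1.1, 1.9], [-0.1, 1.7], [-0.4, 0.4]] [[0.3, 3.1], [0.6, 1.2], [0.9, -2.3], [-0.2, 0.2], [-2.2, 2.0]]
[[ 601.3 -131.9    8. ]
 [ 600.4 -195.7    8. ]
 [ 469.9 -192.     8. ]
 [ 470.6 -129.2    8. ]]
[(0.57, [222.1, 232.6])] [[220.55946779 233.95027897]
 [220.00828794 234.13549288]]
```

```bash
cat >> h.py <<'E'
POSE=np.array([684.1,126.5,-0.2245]); PL=np.array([535.5,-162.0,0]); PYAW=-0.024; LAM=np.radians(12)
def quat(z,y):
    z=z/np.linalg.norm(z);y=y-z*(y@z);y/=np.linalg.norm(y)
    q=R.from_matrix(np.c_[np.cross(y,z),y,z]).as_quat();return [float(v) for v in (q[3],q[0],q[1],q[2])]
def bedax(pose=POSE): return (R.from_euler('z',pose[2])*Rb).as_matrix()
def orient(u,n,s=1,lam=LAM): return quat(-(n*np.cos(lam)-u*np.sin(lam)),s*np.cross(n,u))
def knobq(phi,pose=POSE): # tool axis along screw, turned clockwise by phi
    B=bedax(pose);return quat(-B[:,2],np.cos(phi)*B[:,1]+np.sin(phi)*B[:,0])
E
python3 - <<'E'
from h import *
u=np.array([np.cos(PYAW),np.sin(PYAW),0]);n=np.array([0,0,1.])
B=bedax()
P=PL-18*u
for s in(1,-1):
    print(s)
    for h in(0,120):
        print('pick',np.round(inverse_kinematics((P+[0,0,h]).tolist(),orient(u,n,s)) if inverse_kinematics((P+[0,0,h]).tolist(),orient(u,n,s)) is not None else 9,2))
    for x,z in((-35,60),(-35,0),(47,0)):
        j=inverse_kinematics(bedw(POSE,[x,0,z])[0].tolist(),orient(B[:,0],B[:,2],s));print('bed',x,z,None if j is None else np.round(j,2))
for phi in np.arange(-3,3.1,1):
    j=inverse_kinematics(bedw(POSE,[108,0,95-19+3])[0].tolist(),knobq(phi));k=inverse_kinematics(bedw(POSE,[108,0,160])[0].tolist(),knobq(phi));print(phi,None if j is None else np.round(j,2),k is not None)
E
```

```text
1
pick [-0.34  0.29 -0.71  0.37  0.07 -0.31]
pick [-0.34  0.12 -0.58  0.67  0.07 -0.31]
bed -35 60 [ 0.52  0.1  -0.97 -0.08 -0.47  0.6 ]
bed -35 0 [ 0.48  0.25 -0.97 -0.26 -0.45  0.56]
bed 47 0 [ 0.38  0.25 -0.83 -0.14 -0.39  0.48]
-1
pick [-0.34  0.29 -0.71  0.37  0.07  2.83]
pick [-0.34  0.12 -0.58  0.67  0.07  2.83]
bed -35 60 [ 0.52  0.1  -0.97 -0.08 -0.47 -2.54]
bed -35 0 [ 0.48  0.25 -0.97 -0.26 -0.45 -2.58]
bed 47 0 [ 0.38  0.25 -0.83 -0.14 -0.39 -2.67]
-3.0 [ 0.31  0.17 -0.49  0.46 -0.26 -2.53] True
-2.0 [ 0.31  0.17 -0.49  0.46 -0.26 -1.53] True
-1.0 [ 0.31  0.17 -0.49  0.46 -0.26 -0.53] True
0.0 [ 0.31  0.17 -0.49  0.46 -0.26  0.47] True
1.0 [ 0.31  0.17 -0.49  0.46 -0.26  1.47] True
2.0 [ 0.31  0.17 -0.49  0.46 -0.26  2.47] True
3.0 [ 0.31  0.17 -0.49  0.46 -0.26 -2.81] True
```

```bash
python3 - <<'E'
from h import *
u=np.array([np.cos(PYAW),np.sin(PYAW),0]);n=np.array([0,0,1.]);q=orient(u,n)
P=PL-18*u
reach((P+[0,0,110]).tolist(),q);command_gripper(76)
print(current_time(),current_ee_pos())
move_linear((P+[0,0,18]).tolist(),150)
hit=move_linear((P+[0,0,-14]).tolist(),25,threshold=4)
e=np.array(current_ee_pos());print(hit,e,current_time(),current_ft_force())
move_linear((e+[0,0,5]).tolist(),60)
command_gripper(50);print(current_gripper_width(),current_grip_force(),current_ft_force())
e=np.array(current_ee_pos());move_linear((e+[0,0,90]).tolist(),150)
print(current_gripper_width(),current_grip_force(),current_ft_force(),current_time())
b=snapshot("top");s=snapshot("scene");cv2.imwrite("pics/t2.png",b)
f=lambda i,c:cv2.resize(i[c[1]-35:c[1]+35,c[0]-35:c[0]+35],None,fx=5,fy=5,interpolation=cv2.INTER_CUBIC)
e=np.array(current_ee_pos());cv2.imwrite("pics/c2.png",np.hstack([f(s,proj("scene",e)[0].astype(int)),f(b,proj("top",e)[0].astype(int))]))
E
```

```text
4.1833 [ 517.54505091 -162.12215694  110.0948367 ]
True [ 517.34073034 -161.49066229   -8.06533394] 5.9167 [-2.92917463  0.83194502  7.47432167]
57.789940561107215 62.82018285943195 [-3.06039926  0.03606488  8.01827493]
57.52408711296492 65.02264738082886 [ 0.17108656 -0.22483903 -4.91159726] 7.2333
```

View pics/c2.png

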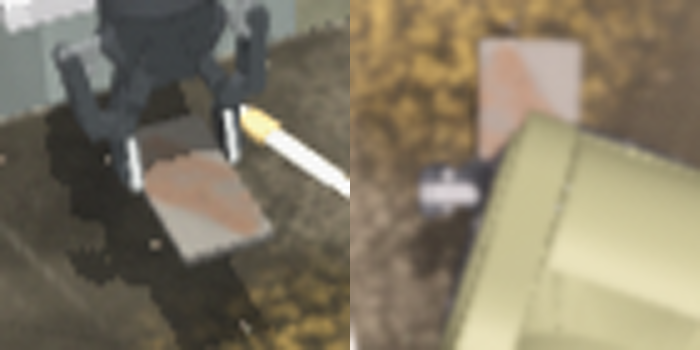

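The plate is held squarely: in the left crop its free end is at about (230,230), and the wrist force reads 4.9 N, matching the plate's weight. Now I carry it to the foot of the slope.

```bash
cat >> h.py <<'E'
def tcp(xg,h,dy=0,pose=POSE): return bedw(pose,[xg+.65,dy,h-3])[0].tolist()
E
python3 - <<'E'
from h import *
B=bedax();q=orient(B[:,0],B[:,2])
e=np.array(current_ee_pos());move_linear((e+[0,0,70]).tolist(),200)
reach(tcp(-30,70),q);print(current_time())
move_linear(tcp(-22,9),150);print(current_time(),current_ft_force(),current_gripper_width())
b=snapshot("top");s=snapshot("scene")
def f(i,c,w=35,k=6):
    c=c.astype(int);return cv2.resize(i[c[1]-w:c[1]+w,c[0]-w:c[0]+w],None,fx=k,fy=k,interpolation=cv2.INTER_CUBIC),c
m=bedw(POSE,[60,0,20])[0]
a,ca=f(s,proj("scene",m)[0],33);t,ct=f(b,proj("top",m)[0],33);print(ca,ct)
cv2.imwrite("pics/c3.png",np.hstack([a,t]))
E
```

```text
9.0583
9.6167 [ 0.07819131 -0.52219558 -3.93436725] 57.6100436094411
[318 205] [203 158]
```

View pics/c3.png

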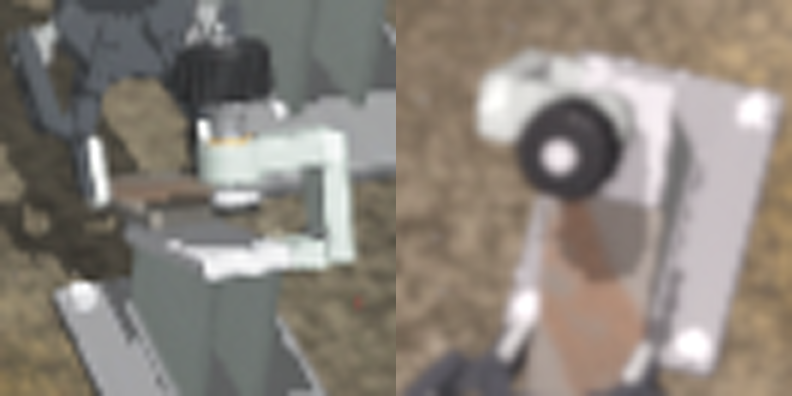

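The plate's upper end shows under and before the foot (left crop about (190,190)). I overlay the model to check the side alignment.

```bash
python3 - <<'E'
from h import *
b=snapshot("top");s=snapshot("scene");out=[]
K=8
for cam_,i,c in(("scene",s,(318,205)),("top",b,(203,158))):
    w=25;im=cv2.resize(i[c[1]-w:c[1]+w,c[0]-w:c[0]+w],None,fx=K,fy=K,interpolation=cv2.INTER_CUBIC)
    def line(P,col,closed=True):
        p=((proj(cam_,bedw(POSE,P))-np.array(c)+w+.5)*K-.5)
        cv2.polylines(im,[np.round(p*8).astype(int)],closed,col,1,cv2.LINE_AA,3)
    line([[0,24,0],[122,24,0],[122,-24,0],[0,-24,0]],(255,0,0))
    m=-3.4;line([[m-65,30,17],[m+65,30,17],[m+65,-30,17],[m-65,-30,17]],(0,0,255))
    t=np.linspace(0,6.28,40);line(np.c_[108+13.5*np.cos(t),13.5*np.sin(t),20+0*t],(0,255,255))
    line(np.c_[108+23.5*np.cos(t),23.5*np.sin(t),109+0*t],(0,255,0))
    line([[93,57,56],[123,57,56],[123,43,56],[93,43,56]],(255,0,255))
    out.append(im)
cv2.imwrite("pics/c4.png",np.hstack(out))
E
```

```text
(no output)
```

View pics/c4.png

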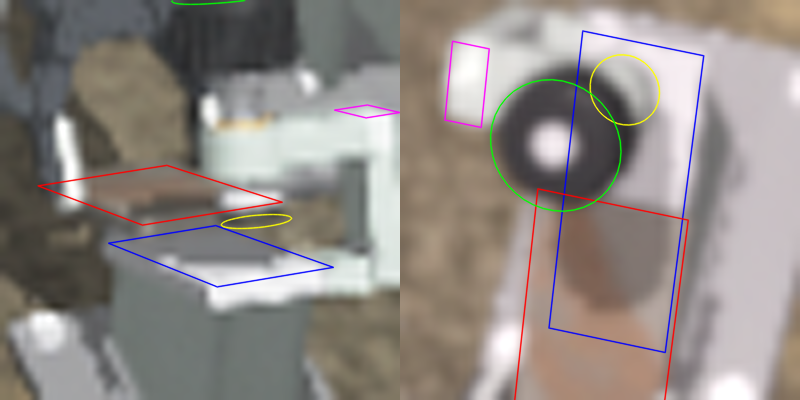

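```bash
python3 - <<'E'
from h import *
print(np.array(current_ee_pos())-tcp(-22,9))
b=np.mean([snapshot("top").astype(np.float32) for _ in range(4)],0)
s=np.mean([snapshot("scene").astype(np.float32) for _ in range(4)],0)
def rect(camn,im,z,k=4):
    xs=np.arange(130,-10,-1/k);ys=np.arange(48,-48,-1/k);Y,X=np.meshgrid(ys,xs)
    p=proj(camn,bedw(POSE,np.c_[X.ravel(),Y.ravel(),np.full(X.size,z)])).astype(np.float32)
    m=p.reshape(*X.shape,2);o=cv2.remap(im,m[...,0],m[...,1],cv2.INTER_CUBIC)
    o=np.clip(o,0,255).astype(np.uint8)
    for y in range(-40,41,10): cv2.line(o,(int((48-y)*k),0),(int((48-y)*k),6 if y else 14),(0,0,255),1)
    for x in range(0,130,10): cv2.line(o,(0,int((130-x)*k)),(6,int((130-x)*k)),(0,0,255),1)
    return o
o=np.hstack([rect("top",b,17),rect("top",b,0)]);cv2.imwrite("pics/c5.png",o);print(o.shape)
def prof(x,z,y0,y1,camn="top",im=b):
    ys=np.arange(y0,y1,-2.);acc=0
    for xx in np.arange(x-5,x+6):
        m=proj(camn,bedw(POSE,np.c_[np.full(len(ys),xx),ys,np.full(len(ys),z)])).astype(np.float32)
        acc=acc+cv2.remap(im,m[None,:,0].copy(),m[None,:,1].copy(),cv2.INTER_LINEAR)[0]
    return [(int(y),*v) for y,v in zip(ys,(acc/11).astype(int).tolist())]
print('plate R',prof(35,17,-16,-48));print('plate L',prof(35,17,48,16));print('bed R',prof(95,0,-8,-40))
E
```

```text
[0.26897376 0.2349063  1.08109928]
(560, 768, 3)
plate R [(-16, 113, 118, 129), (-18, 115, 120, 131), (-20, 121, 126, 137), (-22, 130, 136, 148), (-24, 140, 146, 159), (-26, 143, 150, 162), (-28, 135, 140, 151), (-30, 124, 128, 136), (-32, 118, 119, 124), (-34, 127, 127, 131), (-36, 142, 141, 146), (-38, 157, 154, 161), (-40, 161, 158, 165), (-42, 165, 161, 169), (-44, 174, 170, 178), (-46, 183, 179, 187)]
plate L [(48, 111, 131, 149), (46, 112, 131, 149), (44, 112, 131, 148), (42, 115, 132, 149), (40, 128, 140, 154), (38, 146, 153, 165), (36, 165, 166, 177), (34, 168, 169, 180), (32, 163, 166, 180), (30, 151, 159, 178), (28, 141, 152, 175), (26, 132, 146, 172), (24, 127, 141, 168), (22, 119, 133, 160), (20, 109, 122, 148), (18, 100, 113, 137)]
bed R [(-8, 168, 166, 172), (-10, 184, 181, 188), (-12, 198, 195, 203), (-14, 211, 207, 216), (-16, 225, 221, 230), (-18, 234, 230, 238), (-20, 237, 233, 242), (-22, 230, 226, 234), (-24, 209, 205, 214), (-26, 179, 176, 184), (-28, 146, 145, 150), (-30, 125, 125, 128), (-32, 118, 118, 120), (-34, 126, 126, 129), (-36, 137, 136, 140), (-38, 156, 154, 160)]
```

View pics/c5.png

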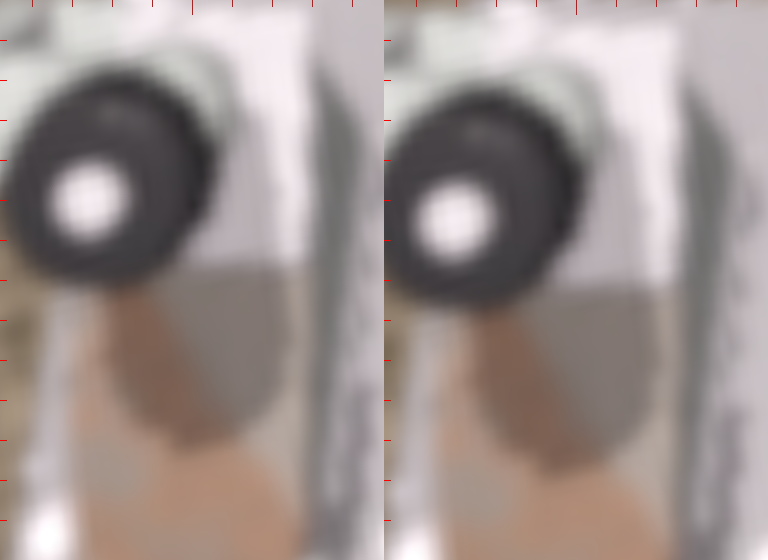

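```bash
python3 - <<'E'
from h import *
b=np.mean([snapshot("top").astype(np.float32) for _ in range(4)],0).mean(2)
def edge(f,x,z,y0,sgn,r=7): # steepest gradient position across y near y0
    ys=np.arange(y0-r,y0+r,.25);a=0
    for xx in np.arange(x-3,x+3.1):
        m=proj("top",f(POSE,np.c_[np.full(len(ys),xx),ys,np.full(len(ys),z)])).astype(np.float32)
        a=a+cv2.remap(b,m[None,:,0].copy(),m[None,:,1].copy(),cv2.INTER_CUBIC)[0].ravel()
    g=np.maximum(sgn*np.gradient(cv2.GaussianBlur(a[None],(0,0),3)[0] if a.ndim==1 else a),0)
    k=g.argmax();w=slice(max(k-8,0),k+9);return round(float((g[w]*ys[w]).sum()/g[w].sum()),1)
print('bedR',[edge(bedw,x,0,-25,1) for x in range(75,121,5)])
print('plateR',[edge(bedw,x,17,-29,1,5) for x in range(15,60,5)])
print('plateL',[edge(bedw,x,17,30,-1,5) for x in range(15,60,5)],[edge(bedw,x,17,30,1,5) for x in range(15,60,5)])
print('baseR',[edge(restw,x,10,-60,1) for x in range(-60,71,10)])
print('baseL',[edge(restw,x,10,60,-1) for x in range(-60,-0,10)])
E
```

```text
bedR [-25.8, -25.4, -24.9, -26.2, -26.3, -25.8, -25.3, -24.5, -24.3, -25.2]
plateR [-27.9, -28.2, -28.3, -28.7, -29.2, -29.8, -30.2, -30.0, -29.8]
plateL [nan, nan, nan, nan, nan, 33.9, 33.8, 33.8, 33.7] [30.5, 30.9, 29.4, 29.5, 30.0, 27.1, 27.9, 28.3, 28.6]
baseR [-58.0, -58.5, -58.5, -58.6, -58.8, -59.7, -60.2, -59.3, -60.0, -60.5, -61.2, -60.3, -60.5, -61.2]
baseL [59.8, 61.2, 61.5, 60.3, 61.3, 61.8]<stdin>:9: RuntimeWarning: invalid value encountered in scalar divide
```

```bash
python3 - <<'E'
from h import *
DY=-.7
hit=move_linear(tcp(52,7,DY),120,threshold=12);print('slide',hit,current_ft_force(),current_time())
B=bedax()
def bedpos():
    return (B.T@(np.array(current_ee_pos())-bedw(POSE,[0,0,0])[0])).round(1)
print(bedpos())
if not hit:
    hit=move_linear(tcp(52,-4,DY),25,threshold=5);print('lower',hit,bedpos(),current_ft_force())
    p=bedpos()
    t=bedw(POSE,[p[0]-14,p[1],p[2]+.3])[0].tolist()
    hit=move_linear(t,25,threshold=7);print('stop',hit,bedpos(),current_ft_force(),current_time(),current_gripper_width())
E
```

```text
slide False [-0.58223062  0.3407625  -4.32178059] 11.1833
[51.4 -1.3  3.6]
lower True [51.8 -0.7 -2.5] [-2.02142781  1.14989247  4.61825469]
stop True [47.2 -0.7 -2.4] [ 1.20229387 -0.52449108  1.80818447] 11.825 57.66177222399917
```

```bash
python3 - <<'E'
from h import *
B=bedax()
def bedpos(): return (B.T@(np.array(current_ee_pos())-bedw(POSE,[0,0,0])[0])).round(1)
p=bedpos()
hit=move_linear(bedw(POSE,[p[0]-4,p[1],p[2]-.3])[0].tolist(),20,threshold=9);print(hit,bedpos(),(B.T@current_ft_force()).round(1))
p=bedpos()
command_gripper(78);print(bedpos(),(B.T@current_ft_force()).round(1),current_time())
b=snapshot("top");s=snapshot("scene");out=[]
for i,c in((s,(318,205)),(b,(203,158))):
    out.append(cv2.resize(i[c[1]-25:c[1]+25,c[0]-25:c[0]+25],None,fx=8,fy=8,interpolation=cv2.INTER_CUBIC))
cv2.imwrite("pics/c6.png",np.hstack(out))
E
```

```text
True [47.2 -0.8 -2.1] [ 2.1  0.9 -5.5]
[46.3 -1.1 -2.3] [-0.4  0.2  0.4] 12.375
```

View pics/c6.png

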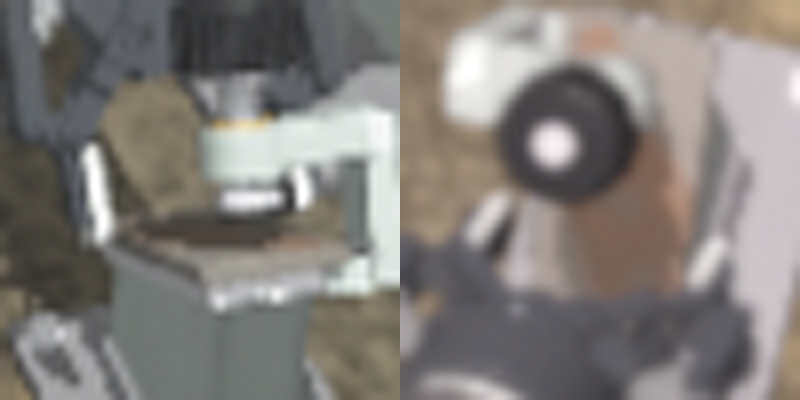

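The plate lies flat on the bed under the foot: near corner at left crop (205,275), upper end up to (690,30) at right. The second push against the stop did not move it. Next the knob.

```bash
cat >> h.py <<'E'
BB=bedax()
def bp(): return (BB.T@(np.array(current_ee_pos())-bedw(POSE,[0,0,0])[0])).round(1)
def fb(): return (BB.T@current_ft_force()).round(1).tolist()
def tb(): return (BB.T@current_torque()).round(2).tolist()
def kj(phi,z,x=108,y=0):
    j=np.array(inverse_kinematics(bedw(POSE,[x,y,z])[0].tolist(),knobq(phi)));j[5]=phi+.467;return j.tolist()
E
python3 - <<'E'
from h import *
p=bp();L=np.array([-np.sin(LAM),0,np.cos(LAM)])
move_linear(bedw(POSE,p+L*130)[0].tolist(),180)
j=kj(-3,150);print(np.round(j,2),current_time())
goto_joints(j);command_gripper(74)
print(bp(),fb(),tb(),current_time())
hit=move_linear(bedw(POSE,[108,0,77])[0].tolist(),120,threshold=10);print(hit,bp(),fb(),tb())
if not hit:
    command_gripper(30);print(current_gripper_width(),bp(),fb(),tb(),current_time())
E
```

```text
[ 0.34  0.06 -0.45  0.6  -0.27 -2.53] 13.35
[107.9   0.  150. ] [-0.0, -0.5, -0.3] [-0.02, 0.54, -0.01] 16.2
False [1.083e+02 1.000e-01 7.730e+01] [0.0, -0.3, 0.4] [-0.01, 0.52, 0.03]
45.499068228687435 [108.8  -1.2  78.3] [-0.6, -6.0, 8.9] [-1.02, 0.78, 0.01] 17.3333
```

```bash
python3 - <<'E'
from h import *
z0=77.0
for d in (1.2,2.45,3.7,4.9):
    goto_joints(kj(-3+d,z0-1.59*d,108,-1.2));print(d,bp(),fb(),tb(),current_gripper_width(),round(current_time(),1))
E
```

```text
1.2 [108.9  -2.2  76.4] [-1.3, -4.5, 7.4] [-0.9, 0.33, -0.02] 46.02526638388351 18.5
2.45 [108.1  -3.   74.3] [-3.9, -3.8, 10.7] [-2.09, 0.73, -0.05] 45.50870863156242 19.6
3.7 [106.9  -2.2  72.3] [-4.1, -2.3, 13.5] [-1.66, 2.34, -0.1] 45.678627273314504 20.8
4.9 [107.6  -0.9  70.5] [-2.2, -1.2, 8.9] [-0.18, 1.87, -0.03] 45.58477476489826 21.9
```

```bash
python3 - <<'E'
from h import *
command_gripper(74);print(bp(),fb(),tb())
goto_joints(kj(-3,70.5,108,-1.2));print(bp(),current_time())
b=snapshot("top");s=snapshot("scene");out=[]
for i,c in((s,(318,195)),(b,(203,158))):
    out.append(cv2.resize(i[c[1]-25:c[1]+25,c[0]-25:c[0]+25],None,fx=8,fy=8,interpolation=cv2.INTER_CUBIC))
cv2.imwrite("pics/c7.png",np.hstack(out))
E
```

```text
[108.1  -1.2  69.2] [0.0, 0.7, 0.0] [0.01, 0.52, -0.01]
[108.   -1.2  70.5] 26.3
```

View pics/c7.png

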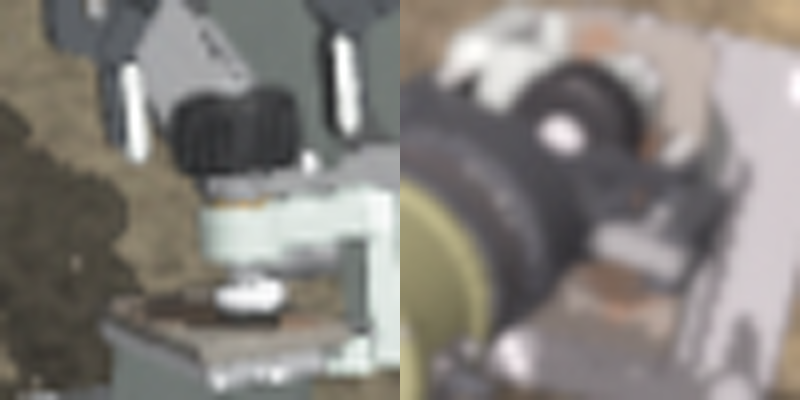

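The picture shows the foot lowered: there is now a clear stem between boss and foot at left crop (245,280), with a few mm still to the plate. On to the second turn.

```bash
python3 - <<'E'
from h import *
z0=70.5;phi0=-3
command_gripper(30);print(current_gripper_width(),bp(),fb(),tb())
d=0
for d in (1.5,2.7,3.3,3.7,4.1,4.5,4.8):
    goto_joints(kj(phi0+d,z0-1.59*d,108,-1.2));t=tb();print(d,bp(),fb(),t,round(current_time(),1))
    if abs(t[2])>.7: break
E
```

```text
45.12853852947713 [108.1  -1.5  70.9] [-1.0, -1.9, 7.0] [-0.47, 0.84, -0.01]
1.5 [108.7  -1.8  68.4] [-0.6, -3.5, 6.5] [-0.84, 0.04, -0.05] 28.1
2.7 [108.4  -2.8  66.5] [-1.5, -3.8, 8.9] [-2.04, 0.47, -0.09] 29.2
3.3 [107.7  -2.8  65.6] [-1.9, -2.9, 11.9] [-2.2, 1.27, -0.18] 29.8
3.7 [107.4  -2.5  65. ] [-2.3, -3.6, 13.2] [-1.94, 1.7, -0.14] 30.3
4.1 [107.3  -2.1  64.4] [-2.1, -4.3, 13.1] [-1.5, 1.89, -0.17] 30.8
4.5 [107.4  -1.8  63.8] [-3.1, -3.3, 12.6] [-1.12, 1.83, -0.13] 31.2
4.8 [108.1  -1.6  63.3] [-1.9, -3.5, 9.2] [-0.77, 0.82, 0.16] 31.6
```

```bash
python3 - <<'E'
from h import *
command_gripper(70);print(tb(),current_tau()[5])
phi0=-1;z0=64.0
goto_joints(kj(phi0,z0,108,-1.6));command_gripper(30);print(current_gripper_width(),bp(),fb(),tb(),round(current_tau()[5],2))
for d in (.3,.6,.9,1.2):
    goto_joints(kj(phi0+d,z0-1.59*min(d,.5),108,-1.6));t=tb();print(d,bp(),fb(),t,round(current_tau()[5],2),round(current_time(),1))
    if abs(t[2])>.5: break
s=snapshot("scene");c=(318,200)
cv2.imwrite("pics/c8.png",cv2.resize(s[c[1]-30:c[1]+30,c[0]-30:c[0]+30],None,fx=9,fy=9,interpolation=cv2.INTER_CUBIC))
E
```

```text
[0.03, 0.55, 0.02] -0.0021686969557777047
45.63065002095639 [108.2  -1.6  64.3] [-2.0, -0.7, 4.9] [-0.21, 0.69, -0.04] -0.01
0.3 [106.7  -2.7  63.9] [-4.7, -2.6, 12.9] [-0.84, 1.47, -0.04] -0.02 35.1
0.6 [107.7  -2.1  63.5] [-3.0, -1.7, 8.5] [-0.68, 0.81, 0.14] 0.14 35.5
0.9 [106.9  -2.1  63.3] [-3.2, -1.7, 9.2] [-0.57, 1.37, -0.0] -0.02 35.9
1.2 [105.2  -1.4  63. ] [-5.8, 0.5, 7.8] [-0.1, 1.76, 0.81] 0.87 36.3
```

View pics/c8.png

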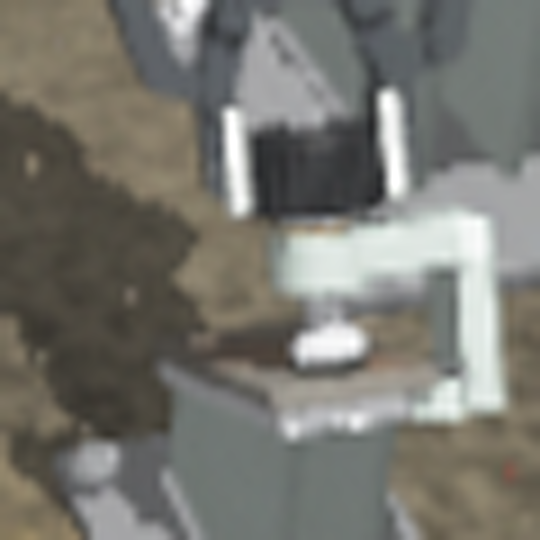

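The foot sits on the plate (crop (330,350)), and the torque jumped to 0.87 N m at the end of the thread, so the clamp is tight. I release the knob, retreat and hand in.

```bash
python3 - <<'E'
from h import *
command_gripper(74);p=bp();print(p,fb())
move_linear(bedw(POSE,p+np.array([0,0,95]))[0].tolist(),120)
snapshot("top")
print([(round(r["conf"],2),np.round(r["xy"],1).tolist()) for r in tip_of("top","plate_mid")][:3],proj("top",bedw(POSE,[65,-1,4])),fb(),current_gripper_width(),current_time())
print(finish_job())
E
```

```text
[108.4  -1.6  63.2] [0.1, 0.1, 0.6]
[(0.83, [206.4, 155.9]), (0.43, [213.3, 164.1]), (0.37, [185.5, 146.7])] [[205.69929526 156.0162649 ]] [-0.4, -0.4, -0.1] 74.3022381183595 37.7667
the job is handed in; nothing more can be done
None
```

The job is handed in at about 38 s. The plate lies flat on the middle rest's bed against the stop, within about 1–2 mm of centre across it. The clamp is screwed down to the end of its thread, and the gripper let go and backed clear. Nothing else on the bench was moved on purpose; I didn't check the other things afterwards.

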